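Run the sample shuttle to its marked stop

ROBOT

A 6-joint arm with a two-finger parallel gripper is mounted at the origin on the work surface; the furniture and walls round the work are solid. World frame = base frame: x ahead of the robot, y to its left, z up, the work surface at z = 0. Lengths are in m, angles in degrees, forces in N, time in s.
With the tool pointing down it reaches from about 0.25 to 0.775 m from the base axis. Payload 4 kg.
Tool frame: the origin (TCP) lies on the mounting face of the last link; the fingertips stand 173 mm ahead of it and the grasp point (between the pads) lies 155 mm ahead of it; z points along the fingers, y is the line along which they close (so a half turn about z gives the same grasp; the last joint's range is limited). The gripper opens to 85 mm and grips with 20 to 120 N. Pads are 22 mm wide; open, the fingers measure 114 mm over their backs; the gripper's body (76 mm by 85 mm) begins 54 mm behind the grasp point. The pads swing forward as they close: fully open they stand 13 mm farther back than shut.
Start: joints at [63.764, 4.996, 78.535, -0, 96.463, -5.907], TCP at [0.191, 0.516, 0.405] pointing down, gripper open.
Joint ranges: [-177.83, 177.83], [-43.37, 116.18], [15.69, 146.23], [-61.86, 241.86], [9.47, 152.12], [-147.06, 147.06]. Speed limits (degrees/s): [159.86, 159.86, 180, 180, 180, 180].

INTERFACE

Orientations are given as a 3x3 rotation matrix whose columns are the frame's x, y, z axes.
In Python, from plant import arm gives the robot as it stands. The module is installed in compiled form; this text tells all that it offers.
- The arm moves only by the tool carry_out, never from a script. Its argument "targets" is one flat list of numbers, 7 for each row, row after row: the turn, a rotation vector about the tool's x, y, z in units of pi/4 rad (1.0 is pi/4 rad), then the shift along the tool's x, y, z in units of 5 cm (1.0 is 5 cm), then the opening in per cent of the stroke, from 0 (shut) to 100 (fully open). A call has 1 to 10 rows; each row shifts and turns the commanded pose from where the row before left it, along the tool's axes as they then stand; what a row does not reach is not made up. A row lasts 1/8 s, in which the tool goes at most 62.5 mm and 10.7 degrees, less where a joint would pass 70% of its speed; a pose out of reach is approached as far as the arm can. A call with a number of a shift or a turn outside -1 to 1 is refused whole. A call with a gripper value outside its range is refused whole. The fingers move at their own pace and stop on an object; "newtons" is the grip in N (left out, the last holds). Time passes only in rows, so rows that do not move let the fingers close. It gives the time, the measured TCP pose, the force, the opening and the grip force at its end, in the units of the state.
- arm.read_state(): the state, without advancing time (a new reading comes with each control period).
- arm.grab_frame(name): name is "scene" or "top"; returns a dict with "frame" (384x512x3 uint8, red, green, blue), "K" (3x3 intrinsics, pixels), "rvec" (rotation vector, rad) and "tvec" (3), from world to camera coordinates, as OpenCV has them. Camera axes: x right, y down, z forward; pixel columns grow to the right and rows downward; lengths in m; the calibration is good to about 2 mm. A picture is of the moment at which its call begins. There is no depth.
- arm.finish_job(): hands the job in; it is judged then, once.
Trained networks look in a picture, given as the dict that the camera call returned (one of the last four; its "shot" number tells which), for a name from the list of things; names that differ only in an ending like _2 or _b are one class to them, and where a whole thing is asked for, a point or a joint stands for the part that bears it (a point fixed in the world has none). Each returns a list of dicts, best first, with "p" (0 to 1); they miss things now and then, are a little off and sometimes report something else, mostly with a low value. They report only what shows in the picture. A call takes as long as a camera call.
- arm.look_for(picture, name): "position" ([row, column] in pixels, amid what is visible of it).
- arm.silhouettes(picture, name): "region" (384x512 bool, what is visible of it) and "position" ([row, column] in pixels, amid what is visible of it).
The state is a dict: "time_s": time; "q": joint angles; "joint_velocities": joint speeds; "joint_efforts": joint torques, N m; "tool_pos": TCP position; "ee_rot": TCP orientation; "wrist_force": force on the tool from outside, world axes, zero at the start; "moment": the same for the moment, N m; "opening": finger opening in m; "finger_force": force on a finger pad.
Only numpy, scipy, OpenCV 4.12 (cv2) and the standard library are available. Lean on these libraries where they do the work, as an engineer would, in place of code of your own. Each camera call takes 0.05 s, during which the arm holds its last target. There are 200 camera calls.

TASK

The little shuttle that carries the sample dish along the rail is held by a brake. With the fingertips press down the pad in its middle to free it and, keeping the pad pressed, push the shuttle along the rail until it rests against the marked stop, the one with the upright ball-headed pin; then let the pad come up so that the brake holds the shuttle there. Grip and lift nothing, and leave the other things on the bench where they are.

Things in the scene. Friction and masses are not known exactly. Their poses are not given: they have to be found in the camera images.
- rail: straight aluminium rail fixed to the bench, 350 mm long, 60 mm wide. Origin: middle of its underside, on the bench; x runs along the rail, z up. The shuttle and both stops sit on it, on its centre line.
- shuttle (a joint): position of the shuttle along the rail's own +x, m, 0 in the middle of the rail. The shuttle is an aluminium deck 90 mm long (along the rail), 58 mm wide, deck top 28 mm above the bench, with a wing on its +y side that carries a fixed 41 mm clear dish (centre 61 mm from the rail's centre line, top about 40 mm above the bench). It cannot leave the rail. While its brake holds it resists any push of up to about 20 N; with the brake freed it slides with about 1 N.
- shuttle_mid (a point): centre of the shuttle's deck top, 28 mm above the bench; x along the rail
- press_pad (a joint): how far the press pad is pushed down, m: 0 up (brake holds), 0.006 fully down. It starts to move at about 6 N, is fully down at about 9 N, and springs back. The brake is free once the pad is down by 1 mm or more.
- pad_top (a point): centre of the press pad's top, 37 mm above the bench when up, 31 mm when fully down; moves with the shuttle. The pad is a black block in the middle of the shuttle, 52 mm along the rail, 36 mm wide, with a 3.5 mm high lip across each end; the flat between the lips is 42 mm long.
- marked_stop: steel stop block clamped on the rail, fixed, 24 mm long along the rail, 58 mm wide, top 34 mm above the bench, with an upright pin in its middle that ends in a 14 mm ball (top 67 mm above the bench): the marked stop. It may stand at either end of the rail. Origin: on the rail's centre line in the middle of the block's length, 18 mm above the bench. The shuttle touches it when the centres are 57 mm apart.
- plain_stop: the same block without a pin, at the other end of the rail; not the goal
- petri_dish: clear round dish, 57 mm across, 16 mm tall, loose on the bench beside the rail
- vial_capped: squat capped vial, 30 mm across, 36 mm tall, loose, standing beside the rail
- tweezers: steel tweezers, 138 mm long, lying loose on the bench
- vial_sample: slim capped vial, 22 mm across, 48 mm tall, loose, standing on the bench
- sherd: dark potsherd, 25x28x9 mm, lying loose beside the rail
- card_box_2: small white card box, 60x60x30 mm, loose on the bench

How it is judged (in metres and radians):
On the way, in this order (a step that is already met when the one before it is completed fails the run):
1. the pad is pressed down before the shuttle has moved (value of joint press_pad above 0.002 m and distance of shuttle_mid from where it was at the start of the episode below 0.02 m), for 0.1 s.
2. the shuttle, pad still pressed, is against the marked stop (horizontal distance between shuttle_mid and marked_stop below 0.06 m and value of joint press_pad above 0.001 m), for 0.1 s.
At the end, for the whole second after the job is handed in: The shuttle rests against the marked stop (gap under 3 mm: centres less than 60 mm apart), at rest, with the press pad up again (less than 0.8 mm down) and the brake holding (horizontal distance between shuttle_mid and marked_stop below 0.06 m and value of joint press_pad below 0.0008 m and velocity of joint shuttle between -0.003 and 0.003 m/s); the robot touches nothing.
It fails at once if the shuttle is forced along with its pad not pressed (value of joint press_pad below 0.0004 m and (velocity of joint shuttle above 0.03 m/s or velocity of joint shuttle below -0.03 m/s)).
It fails at once if another thing on the bench is lifted, carried or shifted by more than 15 mm (distance of any of petri_dish, vial_capped, tweezers, vial_sample, sherd, card_box_2 from where it was at the start of the episode above 0.015 m).
It also fails if it takes over 32 s, if anything falls off the work surface, if the arm or the gripper's body presses on something with over 40 N, if the wrist force passes 120 N, or if a joint passes its speed limit or range.

## Working session

There is one attempt and no reset: what is moved stays moved. The work goes in short steps, Python scripts to look and compute and a tool call to move; the robot and the scene stay as the last step left them, time stands still between calls to the robot, and variables do not carry over. Pictures are saved under pics/ and viewed, at most 10 in all, crops included, and the job is handed in when it is done.

Besides the shell and the picture viewer there is one more tool, called as name(argument=value, ...), one argument or row to a line, values as JSON. carry_out: Moves the arm, as the interface text tells. Shifts and turns lie within -1 to 1; 1 stands for 5 cm of shift or pi/4 rad of turn. Its arguments: {"type":"object","properties":{"targets":{"type":"array","items":{"type":"number"}},"newtons":{"type":"number"}},"required":["targets"]}

```bash
mkdir -p pics
cat > h.py <<'E'
import numpy as np, cv2
from plant import arm
def ray(pic,rc,z):
    R=cv2.Rodrigues(np.array(pic["rvec"],float))[0]; t=np.array(pic["tvec"],float).ravel()
    d=R.T@np.linalg.solve(np.array(pic["K"]),[rc[1],rc[0],1]); c=-R.T@t
    return c+d*(z-c[2])/d[2]
E
python3 - <<'E'
from h import *
for n in("top","scene"):
    p=arm.grab_frame(n); cv2.imwrite(f"pics/{n}0.png",p["frame"][:,:,::-1])
    for o,z in(("pad_top",.037),("shuttle",.028),("marked_stop",.034),("plain_stop",.034),("rail",.01),("petri_dish",.01),("vial_capped",.03),("tweezers",.003),("vial_sample",.04),("sherd",.005),("card_box_2",.02)):
        for r in arm.look_for(p,o)[:2]: print(n,o,round(r["p"],2),np.round(r["position"]),np.round(ray(p,r["position"],z),3))
s=arm.read_state();print(s["tool_pos"],s["ee_rot"],s["time_s"],s["opening"])
E
```

```text
top pad_top 0.66 [187. 200.] [0.513 0.299 0.037]
top shuttle 0.98 [192. 197.] [0.5   0.307 0.028]
top marked_stop 0.46 [238. 214.] [0.373 0.259 0.034]
top plain_stop 0.49 [141. 190.] [0.644 0.326 0.034]
top plain_stop 0.38 [190. 196.] [0.504 0.308 0.034]
top rail 0.59 [192. 196.] [0.504 0.311 0.01 ]
top rail 0.4 [189. 197.] [0.513 0.31  0.01 ]
top petri_dish 0.58 [201. 241.] [0.476 0.186 0.01 ]
top vial_capped 0.57 [166. 153.] [0.576 0.429 0.03 ]
top vial_sample 0.47 [189. 202.] [0.506 0.292 0.04 ]
top sherd 0.65 [227. 164.] [0.407 0.399 0.005]
top card_box_2 0.56 [231. 387.] [ 0.388 -0.216  0.02 ]
scene pad_top 0.69 [226. 255.] [0.508 0.297 0.037]
scene shuttle 0.67 [264. 227.] [0.586 0.449 0.028]
scene shuttle 0.56 [235. 254.] [0.51  0.329 0.028]
scene marked_stop 0.74 [235. 258.] [0.499 0.335 0.034]
scene marked_stop 0.7 [223. 298.] [0.373 0.281 0.034]
scene plain_stop 0.74 [238. 213.] [0.631 0.346 0.034]
scene rail 0.56 [235. 257.] [0.503 0.305 0.01 ]
scene petri_dish 0.77 [212. 266.] [0.471 0.191 0.01 ]
scene vial_capped 0.64 [262. 229.] [0.581 0.444 0.03 ]
scene tweezers 0.48 [293. 275.] [0.457 0.538 0.003]
scene vial_sample 0.63 [184. 288.] [0.393 0.074 0.04 ]
scene vial_sample 0.62 [228. 254.] [0.509 0.309 0.04 ]
scene card_box_2 0.57 [148. 281.] [ 0.399 -0.227  0.02 ]
[0.19105645 0.51574568 0.40476575] [[-9.37737867e-01  3.47343759e-01  7.86138863e-05]
 [ 3.47343766e-01  9.37737862e-01  1.04575720e-04]
 [-3.73954939e-05  1.25370656e-04 -9.99999991e-01]] 1.2 0.08555243025999515
```

Run:
```python
import cv2,numpy as np
a=cv2.imread("pics/top0.png")[110:270,110:290];b=cv2.imread("pics/scene0.png")[170:310,160:340]
cv2.imwrite("pics/c1.png",cv2.resize(a,None,fx=3.7,fy=3.7,interpolation=2)); cv2.imwrite("pics/c2.png",cv2.resize(b,None,fx=4,fy=4,interpolation=2))
```

```text
(no output)
```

View pics/c1.png

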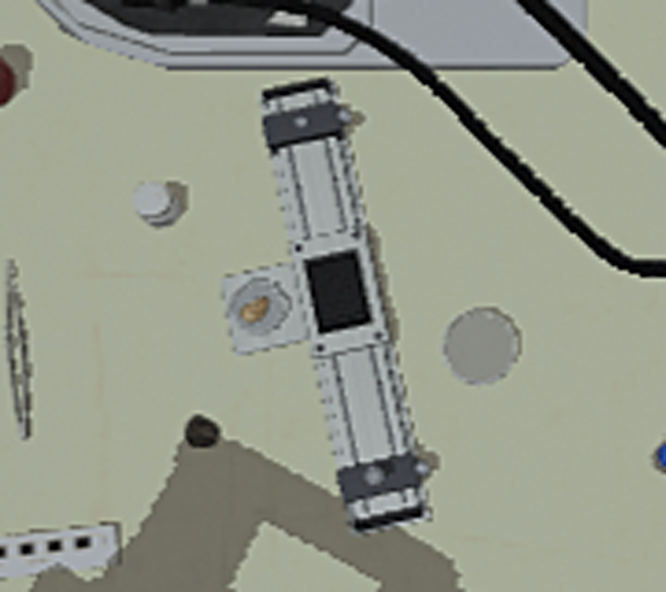

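View pics/c2.png

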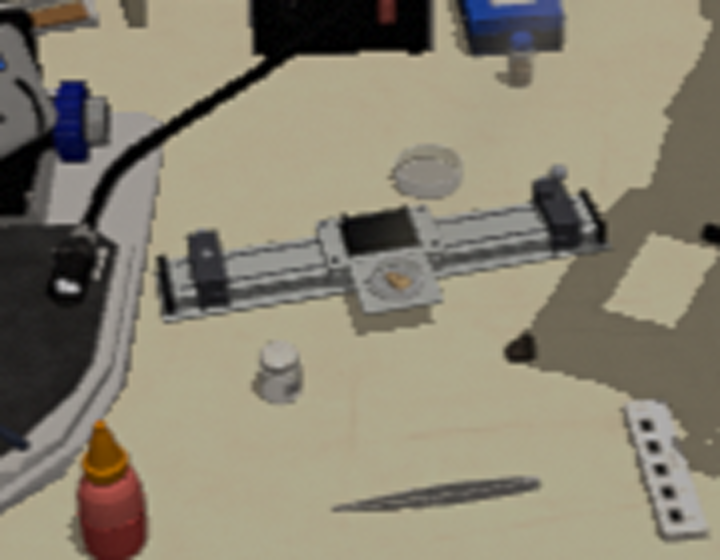

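The top crop shows the ball-headed pin on the near stop (crop ~(374,475)). The plain stop is at ~(305,128) and the black pad at ~(337,290). The scene crop agrees: the ball is at (558,172), at the robot-side end.

Run:
```python
from h import *
p=arm.grab_frame("top")
f=lambda u,v,z:ray(p,(110+v/3.7-.36,110+u/3.7-.36),z)
pad=f(337,290,.037);ms=f(383,482,.034);ps=f(305,128,.034);ball=f(374,475,.060)
print(pad,ms,ps,ball)
r=arm.silhouettes(p,"pad_top")[:1]
for x in r: m=np.argwhere(x["region"]); print(x["p"],len(m),ray(p,m.mean(0),.037))
d=(ps-ms);print("ang",np.degrees(np.arctan2(d[1],d[0])),np.linalg.norm(d),np.linalg.norm(pad-ms))
u=d/np.linalg.norm(d);w=pad-ms;print("off",u[0]*w[1]-u[1]*w[0])
s=arm.read_state();print(s["ee_rot"].T@(pad+[0,0,.173]-s["tool_pos"]) if hasattr(s["ee_rot"],'T') else np.array(s["ee_rot"]).T@(pad+[0,0,.173]-s["tool_pos"]))
```

```text
[0.51017807 0.29598813 0.037     ] [0.3686084  0.26198309 0.034     ] [0.63518926 0.3212881  0.034     ] [0.37237777 0.2662871  0.06      ]
0.74 244 [0.50957808 0.2958267  0.037     ]
ang 12.542082537748037 0.27309785595492064 0.14562731357271408
off 0.002450776624953622
[-0.37554263 -0.09521465  0.19476539]
```

carry_out(
  targets=[0, 0, 0, -0.75, -0.19, 0.2, 0, 0, 0, 0, -0.75, -0.19, 0.2, 0, 0, 0, 0, -0.75, -0.19, 0.2, 0, 0, 0, 0, -0.75, -0.19, 0.2, 0, 0, 0, 0, -0.75, -0.19, 0.2, 0, 0, 0, 0, -0.75, -0.19, 0.2, 0, 0, 0, 0, -0.75, -0.19, 0.2, 0, 0, 0, 0, -0.75, -0.19, 0.2, 0, 0, 0, 0, -0.75, -0.19, 0.2, 0, 0, 0, 0, -0.75, -0.19, 0.2, 0],
  newtons=20,
)

```text
time_s: 2.55
tool_pos: [0.5107, 0.2956, 0.3045]
ee_rot: [[-0.938, 0.347, 0.0], [0.347, 0.938, 0.0], [-0.0, 0.0, -1.0]]
wrist_force: [1.1, 0.5, -0.2]
opening: 0.0001
finger_force: 0.0
```

carry_out(
  targets=[0, 0, -0.185, 0, 0, 0, 0, 0, 0, -0.185, 0, 0, 0, 0, 0, 0, -0.185, 0, 0, 0, 0, 0, 0, -0.185, 0, 0, 0, 0, 0, 0, 0, 0, 0, 0, 0],
)

```text
time_s: 3.18
tool_pos: [0.5097, 0.2964, 0.3047]
ee_rot: [[-0.975, -0.223, -0.0], [-0.223, 0.975, 0.0], [0.0, 0.0, -1.0]]
wrist_force: [0.6, 0.0, -0.1]
opening: 0.0004
finger_force: 0.0
```

Run:
```python
from h import *
s=arm.read_state();R=np.array(s["ee_rot"]);print(s["time_s"],s["tool_pos"],np.round(R,4),s["opening"],s["wrist_force"])
print(R.T@(np.array([.510,.296,.037+.173])-s["tool_pos"]), np.degrees(np.arctan2(R[1,0],R[0,0])))
p=arm.grab_frame("scene");cv2.imwrite("pics/s1.png",cv2.resize(p["frame"][120:310,160:340,::-1],None,fx=3,fy=3,interpolation=2))
```

```text
3.175 [0.50974944 0.29639223 0.30465733] [[-9.749e-01 -2.228e-01 -1.000e-04]
 [-2.228e-01  9.749e-01  0.000e+00]
 [ 1.000e-04  0.000e+00 -1.000e+00]] 0.0004142424197798569 [ 0.57389146  0.02777589 -0.05457111]
[-0.00016428 -0.00044031  0.09465731] -167.12618500116102
```

carry_out(
  targets=[0, 0, 0, 0, 0, 0.4, 0, 0, 0, 0, 0, 0, 0.4, 0, 0, 0, 0, 0, 0, 0.4, 0, 0, 0, 0, 0, 0, 0.4, 0, 0, 0, 0, 0, 0, 0, 0],
)

```text
time_s: 3.85
tool_pos: [0.509, 0.2961, 0.2226]
ee_rot: [[-0.975, -0.223, -0.004], [-0.223, 0.975, -0.002], [0.005, -0.001, -1.0]]
wrist_force: [0.1, -0.3, 0.2]
opening: -0.0
finger_force: 0.0
```

Run:
```python
from h import *
p=arm.grab_frame("scene");cv2.imwrite("pics/s2.png",cv2.resize(p["frame"][150:290,180:340,::-1],None,fx=4,fy=4,interpolation=2))
```

```text
(no output)
```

View pics/s2.png

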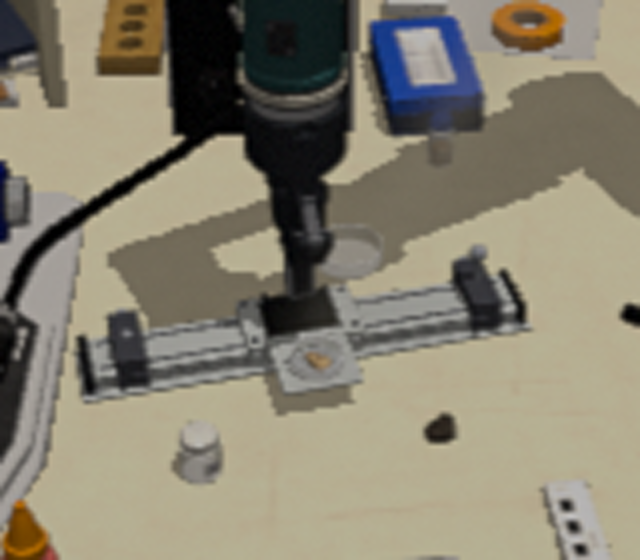

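The fingertips, at about (298,292), hang centred over the pad, which spans columns 262–340. I'll go down in small steps.

carry_out(
  targets=[0, 0, 0, 0, 0, 0.1, 0, 0, 0, 0, 0, 0, 0.1, 0, 0, 0, 0, 0, 0, 0.06, 0, 0, 0, 0, 0, 0, 0, 0],
)

```text
time_s: 4.4
tool_pos: [0.5096, 0.2964, 0.2115]
ee_rot: [[-0.975, -0.224, -0.0], [-0.224, 0.975, -0.0], [0.0, -0.0, -1.0]]
wrist_force: [0.4, 0.3, 0.1]
opening: 0.0001
finger_force: 0.0
```

carry_out(
  targets=[0, 0, 0, 0, 0, 0.04, 0, 0, 0, 0, 0, 0, 0.04, 0, 0, 0, 0, 0, 0, 0, 0],
)

```text
time_s: 4.78
tool_pos: [0.5103, 0.2966, 0.2095]
ee_rot: [[-0.974, -0.224, 0.003], [-0.224, 0.974, 0.001], [-0.003, 0.0, -1.0]]
wrist_force: [0.2, -0.3, 6.0]
opening: 0.0004
finger_force: 3.0
```

carry_out(
  targets=[0, 0, 0, 0, 0, 0.04, 0, 0, 0, 0, 0, 0, 0.04, 0, 0, 0, 0, 0, 0, 0, 0],
)

```text
time_s: 5.15
tool_pos: [0.5106, 0.2966, 0.2062]
ee_rot: [[-0.974, -0.224, 0.004], [-0.224, 0.974, 0.001], [-0.004, 0.0, -1.0]]
wrist_force: [-0.4, -1.0, 7.4]
opening: 0.0002
finger_force: 3.9
```

carry_out(
  targets=[0, 0, 0, 0, 0, 0.04, 0, 0, 0, 0, 0, 0, 0.04, 0, 0, 0, 0, 0, 0, 0, 0],
)

```text
time_s: 5.52
tool_pos: [0.5116, 0.2968, 0.2044]
ee_rot: [[-0.974, -0.224, 0.009], [-0.224, 0.975, 0.003], [-0.009, 0.001, -1.0]]
wrist_force: [0.2, -0.4, 12.5]
opening: -0.0
finger_force: 6.1
```

carry_out(
  targets=[0, 0, 0, 0, 0, 0.02, 0, 0, 0, 0, 0.05, 0, 0, 0, 0, 0, 0, 0.1, 0, 0, 0, 0, 0, 0, 0.1, 0, 0, 0, 0, 0, 0, 0.1, 0, 0, 0, 0, 0, 0, 0.1, 0, 0, 0, 0, 0, 0, 0, 0, 0, 0],
)

```text
time_s: 6.4
tool_pos: [0.4898, 0.292, 0.2043]
ee_rot: [[-0.974, -0.225, 0.01], [-0.225, 0.974, 0.004], [-0.011, 0.001, -1.0]]
wrist_force: [-0.5, -1.4, 14.7]
opening: 0.0005
finger_force: 7.7
```

Run:
```python
from h import *
for n in("top","scene"):
    p=arm.grab_frame(n);cv2.imwrite(f"pics/{n}3.png",cv2.resize(p["frame"][110:290,110:340,::-1],None,fx=3,fy=3,interpolation=2))
```

```text
(no output)
```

View pics/scene3.png

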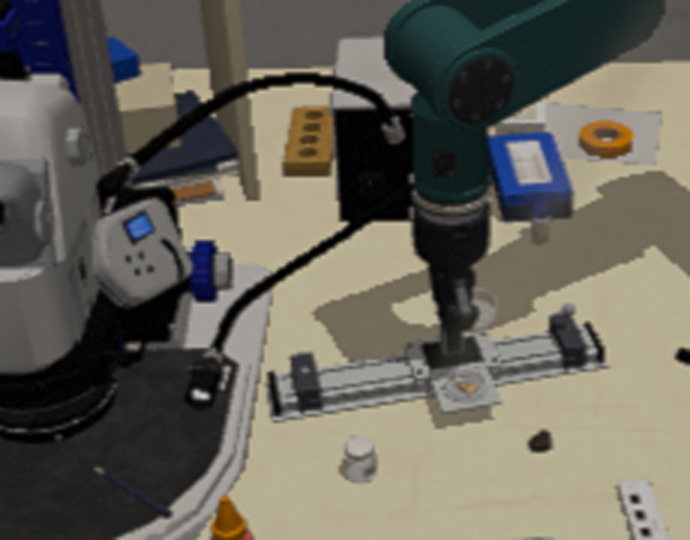

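The shuttle has followed: the dish is now at (467,386), about 20 mm along the rail. I'll keep pushing.

carry_out(
  targets=[0, 0, 0, 0.12, 0, 0, 0, 0, 0, 0, 0.12, 0, 0, 0, 0, 0, 0, 0.12, 0, 0, 0, 0, 0, 0, 0.12, 0, 0, 0, 0, 0, 0, 0.12, 0, 0, 0, 0, 0, 0, 0.12, 0, 0, 0, 0, 0, 0, 0.12, 0, 0, 0, 0, 0, 0, 0.12, 0, 0, 0, 0, 0, 0, 0.1, 0, 0, 0, 0, 0, 0, 0.1, 0, 0, 0],
)

```text
time_s: 7.75
tool_pos: [0.4338, 0.2794, 0.2043]
ee_rot: [[-0.974, -0.224, 0.011], [-0.224, 0.974, 0.005], [-0.012, 0.003, -1.0]]
wrist_force: [0.9, 0.0, 15.9]
opening: 0.0001
finger_force: 7.7
```

carry_out(
  targets=[0, 0, 0, 0.05, 0, 0, 0, 0, 0, 0, 0.05, 0, 0, 0, 0, 0, 0, 0, 0, 0, 0],
)

```text
time_s: 8.12
tool_pos: [0.4288, 0.2783, 0.2043]
ee_rot: [[-0.974, -0.224, 0.011], [-0.224, 0.974, 0.005], [-0.012, 0.003, -1.0]]
wrist_force: [0.1, -0.7, 16.3]
opening: 0.0002
finger_force: 8.1
```

carry_out(
  targets=[0, 0, 0, 0.04, 0, 0, 0, 0, 0, 0, 0.04, 0, 0, 0, 0, 0, 0, 0, 0, 0, 0],
)

```text
time_s: 8.5
tool_pos: [0.425, 0.2775, 0.2043]
ee_rot: [[-0.974, -0.224, 0.011], [-0.224, 0.974, 0.005], [-0.012, 0.003, -1.0]]
wrist_force: [-0.5, -0.0, 15.7]
opening: -0.0004
finger_force: 8.1
```

carry_out(
  targets=[0, 0, 0, 0.04, 0, 0, 0, 0, 0, 0, 0.04, 0, 0, 0, 0, 0, 0, 0, 0, 0, 0],
)

```text
time_s: 8.88
tool_pos: [0.4224, 0.2768, 0.2043]
ee_rot: [[-0.974, -0.224, 0.016], [-0.224, 0.975, 0.007], [-0.017, 0.003, -1.0]]
wrist_force: [5.5, 1.2, 11.4]
opening: 0.0001
finger_force: 5.5
```

Run:
```python
from h import *
for n in("scene",):
    p=arm.grab_frame(n);cv2.imwrite(f"pics/{n}4.png",cv2.resize(p["frame"][190:280,230:330,::-1],None,fx=6,fy=6,interpolation=2))
```

```text
(no output)
```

View pics/scene4.png

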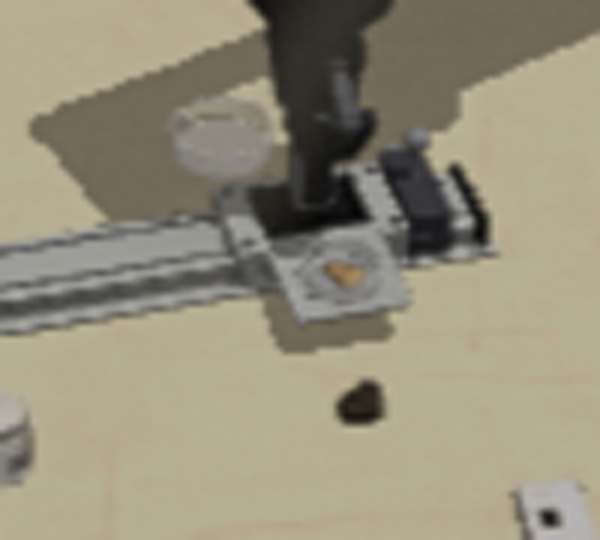

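The shuttle's deck edge meets the marked stop at about (385,215), and the 5.5 N reaction confirms contact. Now I'll lift straight up, slowly at first.

carry_out(
  targets=[0, 0, 0, 0, 0, -0.05, 0, 0, 0, 0, 0, 0, -0.05, 0, 0, 0, 0, 0, 0, -0.05, 0, 0, 0, 0, 0, 0, -0.05, 0, 0, 0, 0, 0, 0, -0.08, 0, 0, 0, 0, 0, 0, -0.3, 0, 0, 0, 0, 0, 0, -0.6, 0, 0, 0, 0, 0, 0, -0.8, 0, 0, 0, 0, 0, 0, -0.8, 0, 0, 0, 0, 0, 0, 0, 0],
)

```text
time_s: 10.18
tool_pos: [0.4192, 0.2758, 0.3426]
ee_rot: [[-0.974, -0.225, 0.008], [-0.225, 0.974, 0.004], [-0.009, 0.002, -1.0]]
wrist_force: [-1.5, -0.2, -0.6]
opening: -0.0001
finger_force: 0.0
```

Run:
```python
from h import *
p=arm.grab_frame("scene");cv2.imwrite("pics/s5.png",cv2.resize(p["frame"][190:280,230:330,::-1],None,fx=6,fy=6,interpolation=2))
```

```text
(no output)
```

View pics/s5.png

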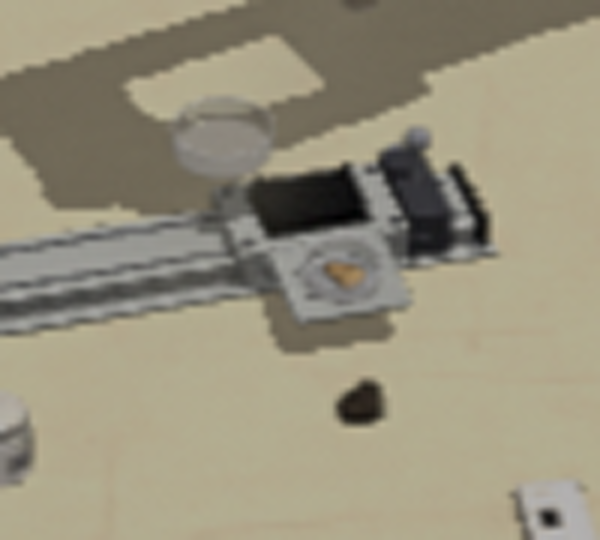

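The shuttle stays against the marked stop, with its deck edge at about (385,215). The pad is up, and the petri dish at (222,138) and the sherd at (360,403) haven't moved.

```bash
python3 -c "
from plant import arm
print(arm.finish_job())"
```

```text
the job is handed in; nothing more can be done
None
```

The job is handed in: I pressed the pad, pushed the shuttle against the marked stop and let the pad up. The last picture showed it resting there with the gripper clear; no verdict was returned.

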